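# Slide a measuring plate out of its tray and lay it over a drill core

### The job

The low standing drill core is to be measured for height, and its broken top face needs a flat reference. Slide the longer of the two aluminium plates along its groove until about a third of it sticks out over the open end of the wooden tray, take it by that overhanging end, and lay it flat and centred across the top of the lower of the two standing cores, then let go. Leave the short plate and the tall core where they are.

Things in the scene. Friction and masses are not known exactly. Their poses are not given: they have to be found in the camera images.
- tray: Fixed wooden tray 235 (x) x 136 (y) x 40 mm high. Origin: centre of its underside on the worktop, z up. Two grooves along x, centred at y = +31.5 and -31.5 mm, 53 mm wide, 8 mm deep: floor at z = 32 mm, 10 mm thick ribs beside them up to z = 40 mm. They are open at the top and at the front end, x = -117.5 mm; at the back a stop of the ribs' height closes them at x = +107.5 mm.
- plate_long: Loose aluminium plate 140 (x) x 50 (y) x 5 mm, about 0.1 kg, hanging hole near its rear (+x) end. Origin: centre of its underside, z up. It lies sunk in either groove, axes along the tray's, 1.5 mm play each side, top 3 mm below the ribs: no room to grip it there, but it slides freely. Front end 12 to 35 mm inside the open end; 50 to 73 mm of empty groove behind its rear end.
- plate_long_front (a point): Middle of the front (-x) end face of the long plate, 70 mm from its centre, 2.5 mm above its underside.
- plate_short: The short plate, 100 mm long, otherwise like the long one; it lies in the other groove and is to stay there. Origin: centre of its underside, x along its length, z up.
- core_low: The lower of the two standing asphalt drill cores: a dark cylinder, 86 mm diameter, 49 mm high, 0.7 kg, loose on the worktop. Origin: centre of its underside, z up; its top face is at z = 49 mm.
- core_tall: The taller standing asphalt drill core: 84 mm diameter, 77 mm high, 0.9 kg, loose. Origin: centre of its underside, z up. It stands at least 125 mm from the low core (centre to centre).

How it is judged:
By the outcome, as a careful person would: the job done as asked, in the order asked, and still so for the second after the job is handed in, with the robot touching nothing.
It also fails if it takes over 61 s, if anything falls off the work surface, if the arm or the gripper's body presses on something with over 40 N, if the wrist force passes 120 N, or if a joint passes its speed limit or range.

### The arm

A 7-joint arm with a two-finger parallel gripper is mounted at the origin on a cart in front of the work surface, level with it; the furniture and walls round the work are solid. World frame = base frame: x ahead of the robot, y to its left, z up, the work surface at z = 0. Lengths are in m, angles in rad, forces in N, time in s.
With the tool pointing down it reaches from about 0.425 to 0.95 m from the base axis. Payload 16.7 kg.
Tool frame: the origin (TCP) lies between the finger pads; the fingertips stand 8 mm ahead of it and the grasp point (between the pads) lies 11 mm behind it; z points along the fingers, y is the line along which they close (so a half turn about z gives the same grasp; the last joint's range is limited). The gripper opens to 94 mm and grips with 3 to 60 N. Pads are 16 mm wide; open, the fingers measure 119 mm over their backs; the gripper's body (75 mm by 177 mm) begins 78 mm behind the grasp point.
Start: joints at [0.984, 0.426, 0.074, 1.606, -0.034, 1.111, -0.067], TCP at [0.286, -0.611, 0.213] pointing down, gripper open.
Joint ranges: [-2.85, 2.85], [-0.5, 2.14], [-1.23, 1.37], [0.21, 2.46], [-1.02, 4.16], [0.16, 2.05], [-2.73, 2.73]. Speed limits (rad/s): [1.89, 1.89, 2.39, 2.39, 3.01, 3.01, 3.01].

### API

Orientations are given as a unit quaternion [w, x, y, z].
In Python, from workcell import ctrl, jaws, read_camera, ticket gives the robot as it stands. Calls block until the motion is done:
- ctrl.reach(position, orientation): joint-space move of the TCP to a pose.
- ctrl.move_linear(position, rot=None, v=0.15, threshold=None): straight line of the TCP; rot=None keeps the orientation; v is the mean speed in m/s. With threshold (N) it stops when the force on the tool has changed by that much, and returns True; else False.
- ctrl.move_joints(angles): joint-space move.
- jaws.set_gripper(opening, grip_force=None): finger opening in m; grip_force is the grip in N (None keeps the last); returns when the fingers have stopped.
- ctrl.wait(seconds).
- ctrl.solve_ik(position, orientation): joint angles nearest the present ones, or None.
- read_camera(name): name is "side" or "top"; returns a dict with "frame" (480x640x3 uint8, red, green, blue), "intrinsics" (3x3 intrinsics, pixels), "distortion" ([k1, k2, p1, p2, k3] as OpenCV has them; the pictures are not rectified), "position" and "orientation" of the camera in the world. Camera axes: x right, y down, z forward; pixel columns grow to the right and rows downward; lengths in m; the calibration is good to about 2 mm. A picture is of the moment at which its call begins. There is no depth.
A pose or a line that the arm cannot do raises ctrl.IKError and nothing moves.
- ticket.finish_job(): hands the job in; it is judged then, once.
Readings, each from a call of its own:
- ctrl.read_time_s(): time.
- ctrl.read_joints(): joint angles.
- ctrl.read_dq(): joint speeds.
- ctrl.read_effort(): joint torques, N m.
- ctrl.read_position(): TCP position.
- ctrl.read_tool_rot(): TCP orientation.
- ctrl.read_ft_force(): force on the tool from outside, world axes, zero at the start.
- ctrl.read_wrist_torque(): the same for the moment, N m.
- ctrl.read_width(): finger opening in m.
- ctrl.read_grasp_force(): force on a finger pad.
Only numpy, scipy, OpenCV 4.12 (cv2) and the standard library are available. Lean on these libraries where they do the work, as an engineer would, in place of code of your own. Each camera call takes 0.05 s, during which the arm holds its last target. There are 200 camera calls.

## Working session

There is one attempt and no reset: what is moved stays moved. The work goes in short steps, each a Python script; the robot and the scene stay as the last script left them, time stands still between calls to the robot, and variables do not carry over. Pictures are saved under pics/ and viewed, at most 10 in all, crops included, and the job is handed in when it is done.

```bash
mkdir -p pics; python3 - <<'E'
from workcell import ctrl, read_camera
import cv2
for n in ("top","side"):
    d=read_camera(n); cv2.imwrite(f"pics/{n}0.png",d["frame"][:,:,::-1])
    print(n,d["intrinsics"],d["distortion"],d["position"],d["orientation"])
print(ctrl.read_tool_rot(),ctrl.read_time_s(),ctrl.read_position())
E
```

```text
top [[588.59567473   0.         325.70265205]
 [  0.         588.59567473 236.16186671]
 [  0.           0.           1.        ]] [-0.1561469  0.         0.         0.         0.       ] [ 0.35404967 -0.03569138  1.06298917] [-0.06486008  0.71295326 -0.69613833  0.0536865 ]
side [[595.64806743   0.         323.76874408]
 [  0.         595.64806743 244.32026053]
 [  0.           0.           1.        ]] [0.02526731 0.         0.         0.         0.        ] [0.47154085 0.75340907 0.70437201] [ 0.02325327 -0.035976    0.90429479 -0.42475398]
[-5.61248035e-04  9.76136937e-01  2.17155108e-01 -1.53180650e-04] 0.1 [ 0.28599215 -0.610977    0.21285229]
```

View pics/top0.png

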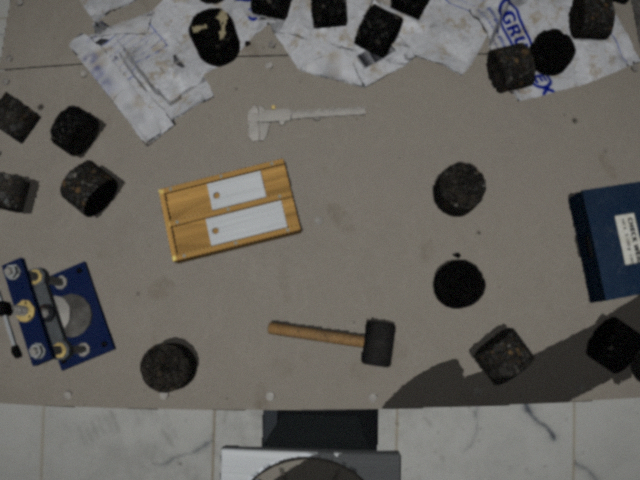

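View pics/side0.png

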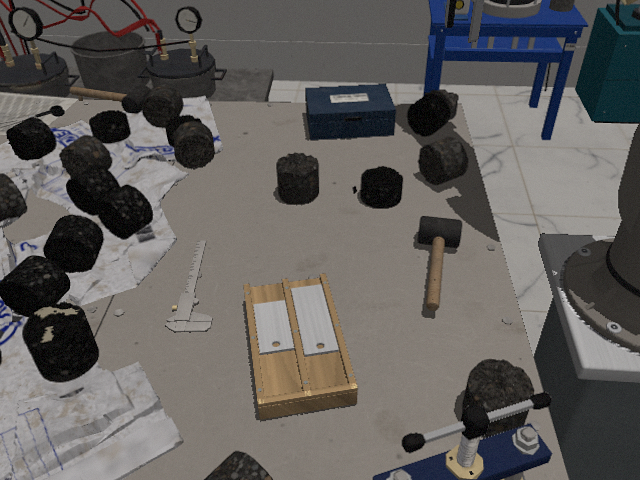

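Top view: the tray is at about (230,210) with its open end to the right. The long plate lies in the near (lower) groove, from about (207,238) to (287,210). The low core is at (459,284) and the tall one at (459,189). The side view agrees. Next I'll enlarge crops for accurate pixel positions.

```bash
python3 - <<'E'
import cv2,numpy as np
a=cv2.imread("pics/top0.png"); s=cv2.imread("pics/side0.png")
def crop(im,x,y,w,h,k):
    c=cv2.resize(im[y:y+h,x:x+w],None,fx=k,fy=k,interpolation=cv2.INTER_CUBIC)
    c=cv2.convertScaleAbs(c,alpha=1.3,beta=20)
    for i in range(0,w,10): cv2.putText(c,str(x+i),(i*k,8),0,.3,(0,0,255)); cv2.line(c,(i*k,0),(i*k,3 if i%50 else 600),(0,0,255),1)
    for i in range(0,h,10): cv2.putText(c,str(y+i),(0,i*k+4),0,.3,(0,0,255)); cv2.line(c,(0,i*k),(3 if i%50 else 800,i*k),(0,0,255),1)
    return c
cv2.imwrite("pics/tray_crop.png",crop(a,150,152,160,118,5))
cv2.imwrite("pics/core_crop.png",np.hstack([crop(a,425,155,75,160,3),crop(s,265,145,145,160,3)]))
E
```

```text
(no output)
```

View pics/tray_crop.png

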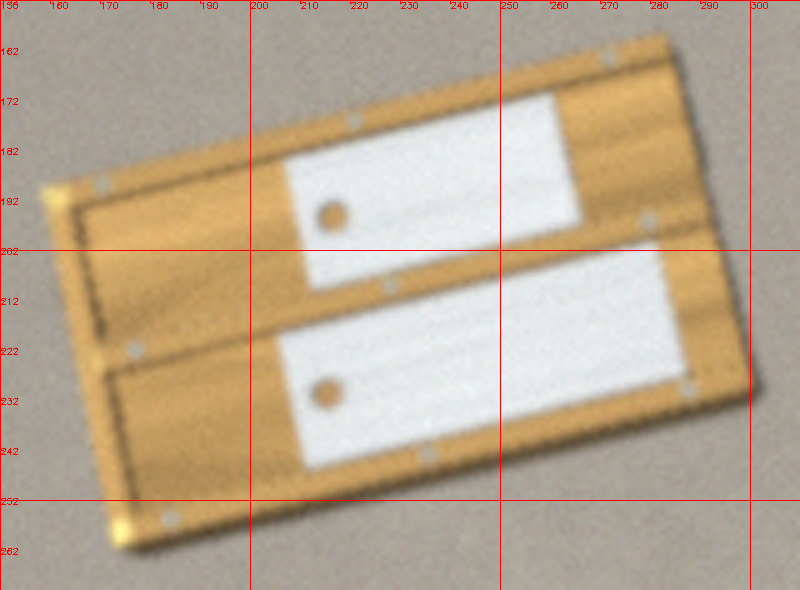

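View pics/core_crop.png

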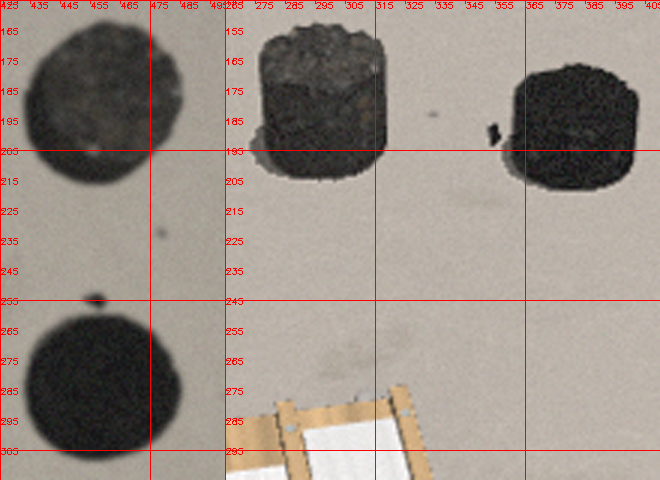

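```bash
cat > geo.py <<'E'
import numpy as np, cv2
from scipy.spatial.transform import Rotation as R
from scipy.optimize import least_squares
def Rw(d): w,x,y,z=d["orientation"]; return R.from_quat([x,y,z,w]).as_matrix()
def back(d,px,z):
    "pixels -> world points on the plane z"
    n=cv2.undistortPoints(np.float64(px).reshape(-1,1,2),d["intrinsics"],d["distortion"]).reshape(-1,2)
    v=np.c_[n,np.ones(len(n))]@Rw(d).T; c=np.array(d["position"])
    return (c+v*((z-c[2])/v[:,2])[:,None])[:,:2]
def proj(d,P):
    M=Rw(d).T; return cv2.projectPoints(np.float64(P),cv2.Rodrigues(M)[0],-M@np.array(d["position"]),d["intrinsics"],np.float64(d["distortion"]))[0].reshape(-1,2)
def blob(mask,roi):
    "largest contour of mask in roi (x,y,w,h)"
    x,y,w,h=roi; m=np.uint8(mask[y:y+h,x:x+w])*255
    c=max(cv2.findContours(m,cv2.RETR_EXTERNAL,cv2.CHAIN_APPROX_NONE)[0],key=cv2.contourArea)
    return c.reshape(-1,2)+[x,y]
def plate(d,roi,z,thr=140):
    f=d["frame"]; c=blob(f.min(2)>thr,roi); (cx,cy),(w,h),a=cv2.minAreaRect(np.float32(back(d,c,z)*1000))
    return (cx,cy),(w,h),a
def core(d,roi,r,h,guess,thr=80):
    c=blob(d["frame"].max(2)<thr,roi); lo,hi=c.min(0),c.max(0)
    t=np.linspace(0,2*np.pi,180)
    def bb(p):
        q=proj(d,np.vstack([np.c_[p[0]+r*np.cos(t),p[1]+r*np.sin(t),0*t+z] for z in (0,h)])); return q.min(0),q.max(0)
    f=lambda p:(lambda b:np.r_[b[0]-lo+.0,b[1]-hi-.0])(bb(p))
    s=least_squares(f,guess); return s.x,s.fun
E
python3 - <<'E'
from geo import *
from workcell import read_camera
t=read_camera("top"); s=read_camera("side")
C=[(158.4,190),(283.6,159),(300.4,231),(174,261)]
W=back(t,C,.04); print("tray",W.round(4), W.mean(0)); 
print("edges",np.linalg.norm(W-np.roll(W,-1,0),axis=1))
e=(W[1]-W[0]+W[2]-W[3]); print("front dir deg",np.degrees(np.arctan2(e[1],e[0])))
print("top long corners",back(t,[(205,218.6),(281.4,200.6),(287.4,227.2),(211.4,245.8)],.037).mean(0))
print("long",plate(t,(200,195,95,55),.037),"short",plate(t,(200,165,75,45),.037))
for d,r in ((t,(428,258,65,55)),(s,(358,160,50,52))):
    for th in (55,70,85): print("low",th,*core(d,r,.043,.049,(.3,-.3),th))
print("tall",*core(t,(428,155,65,60),.042,.077,(.45,-.3),85), *core(s,(272,148,50,60),.042,.077,(.45,-.3),85))
E
```

```text
tray [[0.6055 0.2893]
 [0.6672 0.0625]
 [0.5354 0.0277]
 [0.4764 0.251 ]] [0.57111107 0.15760418]
edges [0.23499807 0.13629628 0.23100612 0.13467182]
front dir deg -74.9754961975468
top long corners [0.54830796 0.12516428]
long ((549.1402587890625, 126.09940338134766), (47.872459411621094, 137.6435089111328), 15.518733024597168) short ((608.7711181640625, 147.03607177734375), (47.73998260498047, 98.2899169921875), 15.427279472351074)
low 55 [ 0.44907419 -0.25401734] [-1.27315392 -1.84048069  1.24562325  1.869575  ]
low 70 [ 0.44910676 -0.25492642] [-0.77566127 -0.8484184   0.75764626  0.85938397]
low 85 [ 0.4500089  -0.25493083] [-0.77352733 -0.36065021  0.75318333  0.35952176]
low 55 [ 0.4497979  -0.25560673] [-0.96883026 -1.70544462  0.93407488  1.40983607]
low 70 [ 0.45175027 -0.25339641] [ 0.03562248 -1.1626696  -0.03648627  1.02533276]
low 85 [ 0.45175027 -0.25339641] [ 0.03562248 -1.1626696  -0.03648627  1.02533276]
tall [ 0.61935611 -0.25260474] [-0.93960065 -1.87278137  0.90132658  1.91913431] [ 0.6212828  -0.25131092] [ 0.91080354 -2.07610664 -0.95246605  1.89225881]
```

```bash
cat >> geo.py <<'E'
A=np.radians(-74.6); F=np.array([np.cos(A),np.sin(A)]); N=np.array([-F[1],F[0]])   # tray front dir, across
def q(front): a=np.radians(front+180)/2; return [0,np.cos(a),np.sin(a),0]   # tool down, y across a plate whose front points at 'front' deg
def p(f,n,z): return [*(f*F+n*N),z]
E
python3 - <<'E'
from geo import *
from workcell import *
Q=q(-74.6); n=np.dot([.549,.126],N); print("n",n)
print(Q, ctrl.solve_ik(p(-.077,n,.2),Q))
jaws.set_gripper(.012,20)
ctrl.reach(p(-.077,n,.15),Q)
print("hit",ctrl.move_linear(p(-.077,n,.042),v=.1,threshold=8), ctrl.read_position())
print("hit",ctrl.move_linear(p(.015,n,.042),v=.06,threshold=15), ctrl.read_position(), ctrl.read_ft_force())
ctrl.move_linear(p(.010,n,.042),v=.06)
ctrl.move_linear(p(.010,n,.15),v=.2)
jaws.set_gripper(.08)
ctrl.reach(p(-.08,n,.25),Q)
t=read_camera("top"); s=read_camera("side"); a=t["frame"][145:275,150:330]
b=s["frame"][240:420,220:390]
cv2.imwrite("pics/pushed.png",np.hstack([cv2.resize(a,(400,289),interpolation=2),cv2.resize(b,(273,289),interpolation=2)])[:,:,::-1])
print(ctrl.read_time_s(),ctrl.read_joints())
E
```

```text
n 0.5627484477278644
[0, np.float64(0.605988400265711), np.float64(0.7954734808548959), 0] [ 0.22884197  0.40781429 -0.93853864  1.82075808  0.36731783  1.099349
 -0.57264957]
hit False [0.52247725 0.22388001 0.04259652]
hit False [0.54644153 0.13519305 0.04199964] [-0.29829976  0.28623207  1.39754189]
10.2333 [ 0.31025467  0.3913617  -1.04960735  1.76100751  0.36236319  1.20270558
 -0.57340946]
```

View pics/pushed.png

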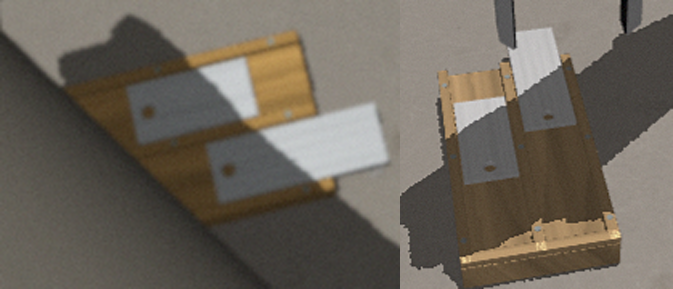

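The plate slid out. Its front corners sit at about (318,191) and (325,218) in the top image, roughly 45 mm past the tray end, and the short plate hasn't moved. I'll locate the front, grip it and lift a little.

```bash
python3 - <<'E'
from geo import *
from workcell import *
t=read_camera("top")
W=back(t,[(318.3,191.4),(325,217.9)],.037); m=W.mean(0); print(W,"front f,n",m@F,m@N, "expected .163 .5627")
f=(.163+m@F)/2; n=.5627; Q=q(-74.6); print(f)
Cl=np.array([.4505,-.2545])
for fr in (-74.6,-60,-90,-45):
    d=np.array([np.cos(np.radians(fr)),np.sin(np.radians(fr))]); g=Cl+.052*d
    print(fr,g,ctrl.solve_ik([*g,.063],q(fr)),ctrl.solve_ik([*g,.2],q(fr)))
g=f-.018
ctrl.reach(p(g,n,.15),Q)
ctrl.move_linear(p(g,n,.0235),v=.15,threshold=8)   # grasp point at z=.0345
print(jaws.set_gripper(.03,60), ctrl.read_width(), ctrl.read_grasp_force(), ctrl.read_position())
ctrl.move_linear(p(g,n,.0435),v=.05)
ctrl.move_linear(p(g,n,.16),v=.12)
print(ctrl.read_width(), ctrl.read_grasp_force(), ctrl.read_ft_force(),ctrl.read_time_s())
t=read_camera("top"); s=read_camera("side")
cv2.imwrite("pics/lift.png",np.hstack([t["frame"][130:370,150:450],s["frame"][200:440,180:480]])[:,:,::-1])
E
```

```text
[[ 0.60879477 -0.0019205 ]
 [ 0.56059509 -0.01515775]] front f,n 0.16350184597491932 0.5614340760910645 expected .163 .5627
0.16325092298745966
-74.6 [ 0.46430892 -0.30463296] [ 1.1679947   0.58059632 -0.90162999  1.95956361  0.58841632  0.88690998
  0.22460661] [ 1.22769156  0.3844305  -0.94271151  1.84783688  0.34997506  1.08658391
  0.42188428]
-60 [ 0.4765     -0.29953332] [ 1.15861952  0.60097287 -0.92212479  1.94209459  0.61004613  0.90513794
  0.44720856] [ 1.23264841  0.41534262 -0.987624    1.83032872  0.38662581  1.10451546
  0.62911885]
-90 [ 0.4505 -0.3065] [ 1.18318412  0.56054816 -0.89210608  1.98307621  0.57238638  0.86955241
 -0.02065712] [ 1.22454175  0.3511821  -0.90329594  1.87132292  0.31333618  1.0685893
  0.19734965]
-45 [ 0.48726955 -0.29126955] [ 1.14355789  0.61516444 -0.93711102  1.93067112  0.62540263  0.91799132
  0.67746993] [ 1.23000926  0.43947657 -1.02442527  1.81872634  0.41591211  1.11921728
  0.84587432]
False 0.04888987597506125 59.99765396118164 [0.58119829 0.00929052 0.02360176]
0.04886502340653222 59.99611437320709 [ 0.43660353  1.0789216  -1.76716952] 14.525
```

View pics/lift.png

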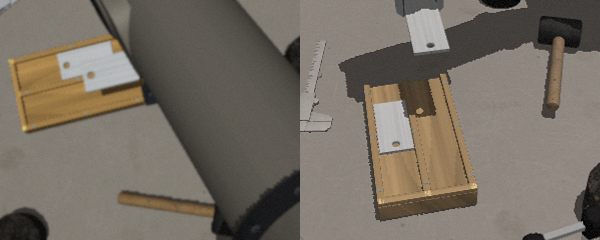

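The plate is held by its front end and the short plate is undisturbed. I'll carry it above the low core and check its tilt against the expected projection before lowering.

```bash
python3 - <<'E'
from geo import *
from workcell import *
Cl=np.array([.4505,-.2545]); g=Cl+.052*F
ctrl.move_linear([*g,.16],v=.2)
ctrl.move_linear([*g,.095],v=.1)
s=read_camera("side"); t=read_camera("top"); print(ctrl.read_position(),ctrl.read_time_s(),ctrl.read_ft_force())
c=np.array(ctrl.read_position()[:2])-.052*F; z=ctrl.read_position()[2]+.0085
P=[[*(c+a*70e-3*F+b*25e-3*N),zz] for zz in (z,z+.005) for a,b in ((-1,-1),(-1,1),(1,1),(1,-1))]
for nm,d in(("s",s),("t",t)):
    u=proj(d,P); print(nm,u.round(1).tolist())
    x,y=np.int32(u.mean(0))-[50,40]; k=cv2.resize(d["frame"][y:y+100,x:x+100],(400,400),interpolation=2)
    for w in u[4:]: cv2.circle(k,tuple(np.int32((w-[x,y]+.5)*4)),3,(255,0,0),1)
    I=k if nm=="s" else np.hstack([I,k])
cv2.imwrite("pics/pre.png",cv2.convertScaleAbs(I[:,:,::-1],alpha=1.4,beta=20))
E
```

```text
[ 0.46471574 -0.30484894  0.09563463] 17.35 [-0.07422178 -0.20789218 -1.6820311 ]
s [[404.9, 169.8], [378.7, 172.8], [361.2, 135.7], [385.2, 133.2], [405.1, 167.5], [378.8, 170.5], [361.3, 133.5], [385.3, 131.0]]
t [[431.7, 304.0], [423.7, 274.4], [504.1, 253.6], [512.5, 282.7], [432.2, 303.9], [424.1, 274.1], [504.9, 253.2], [513.4, 282.4]]
```

View pics/pre.png

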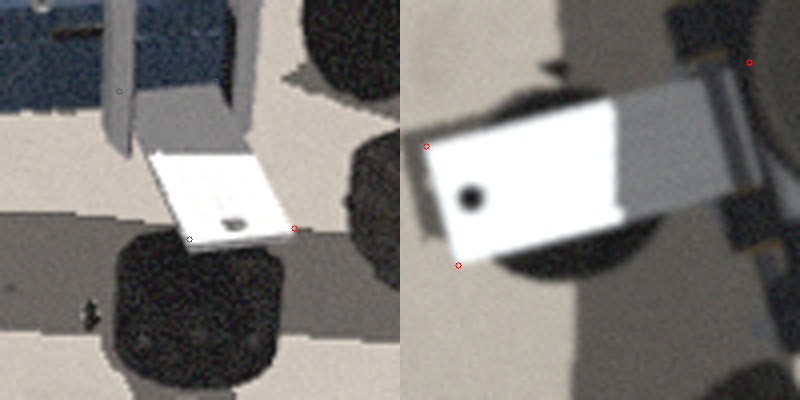

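The rear corners are within about 1 px of a level plate (side crop around (190,243) and (295,232)), and the plate is centred over the core. I'll lower and release it.

```bash
python3 - <<'E'
from geo import *
from workcell import *
Cl=np.array([.4505,-.2545]); g=Cl+.052*F
ctrl.move_linear([*g,.046],v=.06)
print("hit",ctrl.move_linear([*g,.0406],v=.02,threshold=2.5),ctrl.read_position(),ctrl.read_ft_force())
jaws.set_gripper(.064); ctrl.wait(.3)
print(ctrl.read_width(),ctrl.read_ft_force(),ctrl.read_time_s())
ctrl.move_linear([*g,.18],v=.1)
ctrl.reach([.60,.02,.25],q(-74.6))
s=read_camera("side"); t=read_camera("top"); print(ctrl.read_time_s())
P=[[*(Cl+a*70e-3*F+b*25e-3*N),.054] for a,b in ((-1,-1),(-1,1),(1,1),(1,-1))]
for nm,d in(("s",s),("t",t)):
    u=proj(d,P); x,y=np.int32(u.mean(0))-[50,50]; k=cv2.resize(d["frame"][y:y+100,x:x+100],(400,400),interpolation=2)
    for w in u: cv2.circle(k,tuple(np.int32((w-[x,y]+.5)*4)),3,(255,0,0),1)
    I=k if nm=="s" else np.hstack([I,k])
cv2.imwrite("pics/placed.png",cv2.convertScaleAbs(I[:,:,::-1],alpha=1.4,beta=20))
try: print(plate(t,(410,240,110,90),.054),"low core",core(s,(355,155,55,58),.043,.049,Cl,70)[0])
except Exception as e: print(e)
E
```

```text
hit True [ 0.46455099 -0.30493456  0.04099842] [-0.2474086   0.16209305  7.94560781]
0.06392900587314017 [-0.41064457 -0.10981989  0.8910546 ] 19.3917
22.375
max() iterable argument is empty
```

View pics/placed.png

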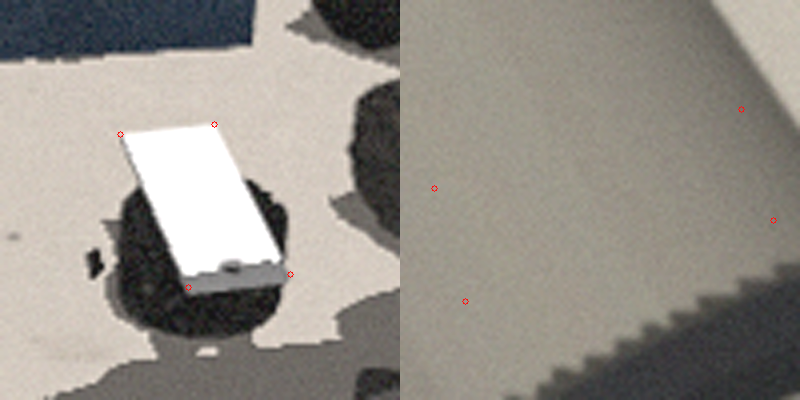

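It lies flat and matches the projected corners in the side view. The arm blocks the top view, so I'll park it and check centring numerically.

```bash
python3 - <<'E'
from geo import *
from workcell import *
ctrl.move_joints([0.984,0.426,0.074,1.606,-0.034,1.111,-0.067])
s=read_camera("side"); t=read_camera("top"); print(ctrl.read_time_s(),ctrl.read_position())
print("long",plate(t,(405,235,120,100),.054)); print("short",plate(t,(200,165,75,45),.037))
print("tall",core(t,(428,155,65,60),.042,.077,(.62,-.25),85)[0])
for th in (70,85): print("low",core(s,(355,155,53,58),.043,.049,(.45,-.25),th)[0], core(t,(425,256,68,56),.043,.049,(.45,-.25),th)[0])
cv2.imwrite("pics/final.png",np.hstack([cv2.resize(t["frame"][230:340,400:520],(480,440),interpolation=2),cv2.resize(s["frame"][130:230,345:425],(320,400),interpolation=2)[:400].repeat(1,0) if 0 else cv2.resize(s["frame"][130:240,345:425],(320,440),interpolation=2)])[:,:,::-1])
E
```

```text
24.9833 [ 0.28656102 -0.61100062  0.21344249]
long ((450.08245849609375, -254.73065185546875), (48.45840072631836, 138.0233917236328), 15.504706382751465)
short ((608.7362060546875, 147.12570190429688), (47.703006744384766, 97.8742446899414), 15.454801559448242)
tall [ 0.62030124 -0.25262037]
low [ 0.45355485 -0.23752047] [ 0.4186667 -0.2609542]
low [ 0.45256187 -0.23913581] [ 0.41956523 -0.2609573 ]
```

View pics/final.png

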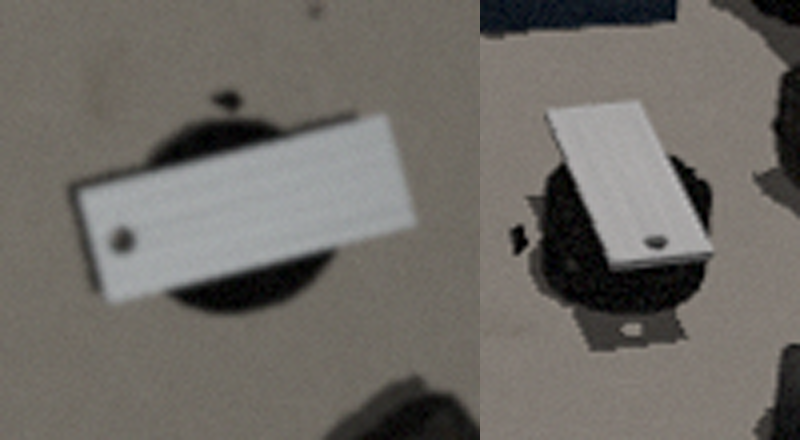

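The top view shows the plate flat and centred at (0.450, -0.255). The core's visible edges (rows about 259.5 to 308) are unchanged, and so are the short plate and tall core. The automatic low-core fit is off here only because the plate splits its outline.

```bash
python3 -c "
from workcell import ticket
print(ticket.finish_job())"
```

```text
the job is handed in; nothing more can be done
None
```

I slid the long plate out to about a 46 mm overhang, gripped it by that end and laid it flat on the low core, centred to about 1 mm by camera; the short plate and tall core have not moved, and the job was handed in at about 25 s.

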